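# Level a sprung shelf with its levelling foot

## Task

Lay the yellow spirit level lengthwise in the taped outline on the small shelf and press it down until the sprung shelf end comes down and its foot stands on the pad. Then take hold of the red knob of the levelling foot, push it down so that the foot stands on the pad again, and turn it until the bubble sits between the two lines; finish while still holding the knob and pressing it down, with the bubble centred. Leave the pads, bin, carton, tape roll and screwdriver where they are.

Things in the scene. Friction and masses are not known exactly. Their poses are not given: they have to be found in the camera images.
- level_center (a point): Yellow spirit level, a bar 160 long (its x axis) x 24 wide (y) x 38 high (z), 0.2 to 0.28 kg, starts lying upright on the bench; this point is its centre, 19 above its underside. In the middle of its top face is a bright green vial along its length with two black lines and a white bubble 12 long. Grip it across the 24 width, from above.
- shelf_mark (a point): Middle of the yellow tape outline (68 x 190) on the top face of the plywood shelf board. z is up out of the board, y along its length, positive towards the fixed pivoted end, x across. The level goes here, lengthwise along y, its centre within 35 (x) and 40 (y) of this point. The board is 140 wide, 345 long, 18 thick, its top about 85 above the bench; the knob's axis is 160 from this point on the -y side.
- rack: Fixed grey steel end frame that carries the pivoted end of the shelf; its two posts stand up to 121 above the bench, 160 to 200 from the outline's middle. The pivot lies 130 from the outline's middle on the +y side, 9 below the board's top. Origin on the bench under the shelf, 35 from the outline's middle towards the knob; axes as the shelf's.
- shelf_tilt (a joint): Tilt of the shelf about its pivot, rad: 0 level, positive with the knob end higher. A hidden spring lifts the knob end to a stop at +0.024 (7 mm up at the knob) when nothing presses; about 5 N pressed on the level, or 2 to 3 N on the knob, brings it down until the foot stands on the pad, at -0.015 to +0.015 before the foot is adjusted.
- knob_grip (a point): Red round ribbed knob, 35 across (38 over the ribs), 32 high, on top of the knob end of the shelf. This point is on its axis, 18 above its underside, 14 below its top, about 40 above the board's top while not pressed; it moves with the board and the press. 14 of free height lie beneath the knob, above a steel collar on the board. Grip its sides from above, in any direction.
- knob_turn (a joint): Turn of the knob, rad, growing clockwise seen from above, range -3 to 3; needs about 0.1 Nm, stays where left. Clockwise lengthens the foot by 3.2 mm per rad and so raises the knob end when the foot stands on the pad; anticlockwise lowers it. 1 rad changes the tilt by 0.011 rad and moves the bubble about 7.7 mm. The turn needed is 0.5 to 1.4 rad, either way.
- knob_press (a joint): How far the knob is pushed down into the board against its own spring, m: 0 free, 0.010 at its stop; starts to move at 3 N and takes 1 N more per mm. The shelf end comes down first (2 to 11 mm); a tight grip on the knob hinders its tilting a little. Once the foot stands on the pad the rest goes into this spring. About 0.005 is a good press.
- bubble_shift (a joint): Position of the bubble in the vial, m, along the level's own x axis: 0 is centred, limits -0.018 to 0.018. The bubble goes towards the higher end, 0.7 mm per 0.001 rad of tilt, and takes one to two seconds to settle. It sits between the two lines within 0.0025 of centre.
- foot: Levelling foot under the knob: a black disc 34 across on a steel stem under the board; origin at the centre of the disc's underside.
- knob: The red knob itself: origin on its axis at its underside, z up.
- pad_thin: Blue-painted steel pad 50 x 50 x 10, loose on the bench, origin under its centre. One of the two pads lies under the foot, the other is a spare beside the shelf end; both stay where they are.
- pad_thick: Bare steel pad 50 x 50 x 16, loose on the bench, origin under its centre; see pad_thin.
- bin: Blue stock bin 110 x 150 x 75 with black parts in it; stays. Origin under its centre.
- carton: Small cardboard box 90 x 110 x 50; stays. Origin under its centre.
- tape: Grey roll of tape lying flat, 70 across, 30 high; stays. Origin under its centre.
- driver: Screwdriver with orange handle, lying on the bench; stays.
Things that resemble listed ones, but are neither listed nor needed, are in the scene too. Of the things like the part that bears level_center, leave any that is blue; of the rest the smaller one is meant.

How it is judged:
By the outcome, as a careful person would: the job done as asked, in the order asked, and still so for the second after the job is handed in, while the arm keeps its last pose, push and grip.
It also fails if it takes over 61 s, if anything falls off the work surface, if the arm or the gripper's body presses on something with over 40 N, if the wrist force passes 120 N, or if a joint passes its speed limit or range.

## Robot

A 6-joint arm with a two-finger parallel gripper is mounted at the origin on the work surface. World frame = base frame: x ahead of the robot, y to its left, z up, the work surface at z = 0. Lengths are in m, angles in rad, forces in N, time in s.
With the tool pointing down it reaches from about 0.35 to 0.775 m from the base axis. Payload 5.5 kg.
Tool frame: the origin (TCP) lies at the very end of the fingers, on their centre line; the grasp point (between the pads) lies 19 mm behind it; z points along the fingers, x is the direction in which the jaws open and shut, and the axes are right-handed (so a half turn about z gives the same grasp; the last joint's range is limited). The gripper opens to 85 mm and grips with 20 to 120 N. Pads are 22 mm wide; open, the fingers measure 114 mm over their backs; the gripper's body (76 mm by 85 mm) begins 54 mm behind the grasp point. The pads swing forward as they close: fully open they stand 13 mm farther back than shut.
Start: joints at [-1.41, 0.313, 0.046, 1.304, 0, 1.431], TCP at [0.17, -0.549, 0.231] pointing down, gripper open.
Joint ranges: [-2.76, 2.76], [-0.86, 1.69], [-1.03, 1.26], [-2.2, 2.34], [-1.47, 1.5], [-3.14, 3.14]. Speed limits (rad/s): [2.57, 2.57, 3.14, 3.14, 3.14, 3.14].

## Interface

Orientations are given as a unit quaternion [w, x, y, z].
In Python, from workcell import monitor, eyes, ticket gives the robot as it stands.
- The arm moves only by the tool send_rows, never from a script. Its argument "targets" is a list of rows, each a list of 5 numbers: the shift along the world's x, y, z in m, then the turn about the world's z in degrees, then the closure in counts, from 0 (fully open) to 255 (shut). A call has 1 to 12 rows; each row shifts and turns the commanded pose from where the row before left it; what a row does not reach is not made up. A row lasts 1/10 s, in which the tool goes at most 50 mm and 8.59 degrees, less where a joint would pass 70% of its speed; a pose out of reach is approached as far as the arm can. A call is refused whole if a number of a shift passes 0.05 or a number of a turn 8.59, either way. A call with a gripper value outside its range is refused whole. The fingers move at their own pace and stop on an object; "newtons" is the grip in N (left out, the last holds). Time passes only in rows, so rows that do not move let the fingers close. It gives the time, the measured TCP pose, the force and the opening at its end, in the units of the state.
- monitor.get_state(): the state, without advancing time (a new reading comes with each control period).
- eyes.read_camera(name): name is "scene" or "top"; returns a dict with "img" (420x560x3 uint8, red, green, blue), "z_map" (420x560 float32, m along the optical axis (not along the pixel's ray), 0 where there is no reading), "camera_matrix" (3x3 intrinsics, pixels), "k1" (the pictures are not rectified: a ray, as slopes to the right and down, at radius r is drawn at 1 + k1 r^2 times it, then the intrinsics apply), "pose" (4x4, takes a point from camera to world coordinates). Camera axes: x right, y down, z forward; pixel columns grow to the right and rows downward; lengths in m; the calibration is good to about 2 mm. A picture is of the moment at which its call begins.
- ticket.hand_in(): hands the job in, once; it reports no verdict.
Trained networks look in the newest picture that a camera, given by its name, has taken for a name from the list of things; names that differ only in an ending like _2 or _b are one class to them, and where a whole thing is asked for, a point or a joint stands for the part that bears it (a point fixed in the world has none). Each returns a list of dicts, best first, with "conf" (0 to 1); they miss things now and then, are a little off and sometimes report something else, mostly with a low value. They report only what shows in the picture. A call takes as long as a camera call. They do not tell look-alikes from the thing itself.
- eyes.spot_in(name, camera): "xyz" ([x, y, z] in m, in world coordinates, good to about 4 mm: the middle of the surface that is visible of it).
- eyes.tip_of(name, camera): "xyz" ([x, y, z] in m, in world coordinates, good to about 4 mm: a listed point, or the origin of a listed thing).
The state is a dict: "clock": time; "joint_pos": joint angles; "qvel": joint speeds; "tau": joint torques, N m; "tcp_pos": TCP position; "orientation": TCP orientation; "wrist_force": force on the tool from outside, world axes, zero at the start; "ft_torque": the same for the moment, N m; "finger_gap": finger opening in m.
Only numpy, scipy, OpenCV 4.12 (cv2) and the standard library are available. Lean on these libraries where they do the work, as an engineer would, in place of code of your own. Each camera call takes 0.05 s, during which the arm holds its last target.

## Working session

There is one attempt and no reset: what is moved stays moved. The work goes in short steps, Python scripts to look and compute and a tool call to move; the robot and the scene stay as the last step left them, time stands still between calls to the robot, and variables do not carry over. Pictures are saved under pics/ and viewed, and the job is handed in when it is done.

Besides the shell and the picture viewer there is one more tool, called after "Call:" as a command line: name --pt "numbers of a row" for each row, then --argument value for the rest. send_rows: Moves the arm, as the interface text tells. Its arguments: {"type":"object","properties":{"targets":{"type":"array"},"newtons":{"type":"number"}},"required":["targets"]}

```bash
mkdir -p pics
cat > h.py <<'E'
import numpy as np, cv2
from workcell import monitor, eyes, ticket
def snap(name,fn=None):
    c=eyes.read_camera(name)
    if fn: cv2.imwrite('pics/'+fn,c['img'][:,:,::-1])
    return c
def rays(c):
    K=c['camera_matrix'];k1=c['k1'];h,w=c['z_map'].shape
    v,u=np.mgrid[0:h,0:w].astype(float)
    p=np.stack([u.ravel(),v.ravel()],1)[:,None]
    q=cv2.undistortPoints(p,np.array(K,float),np.array([k1,0,0,0,0.])).reshape(h,w,2)
    return q
def cloud(c):
    q=rays(c);z=c['z_map'];P=np.dstack([q[...,0]*z,q[...,1]*z,z])
    T=np.array(c['pose']);W=P@T[:3,:3].T+T[:3,3];W[z==0]=np.nan
    return W
E
python3 - <<'E'
from h import *
for n in ('scene','top'):
    c=snap(n,n+'0.png')
    print(n,c['camera_matrix'],c['k1'],np.round(c['pose'],3).tolist())
    for t in ['level_center','shelf_mark','rack','knob_grip','foot']:
        print(t,[(np.round(d['xyz'],3).tolist(),round(d['conf'],2)) for d in eyes.tip_of(t,n)])
s=monitor.get_state();print({k:np.round(v,3).tolist() for k,v in s.items()})
E
```

```text
scene [[425.43104946   0.         281.09213654]
 [  0.         425.43104946 213.48461872]
 [  0.           0.           1.        ]] -0.10055316644141739 [[-0.299, 0.751, -0.588, 1.19], [0.954, 0.233, -0.187, 0.29], [-0.003, -0.617, -0.787, 0.972], [0.0, 0.0, 0.0, 1.0]]
level_center [([0.316, 0.347, 0.021], 0.89), ([0.514, 0.334, 0.02], 0.82), ([0.52, 0.514, 0.024], 0.82), ([0.393, -0.346, -0.0], 0.45), ([0.57, -0.159, 0.134], 0.24)]
shelf_mark [([0.571, -0.003, 0.088], 0.82)]
rack [([0.573, -0.04, -0.003], 0.94)]
knob_grip [([0.574, -0.156, 0.133], 0.59)]
foot []
top [[493.33591006   0.         279.76715664]
 [  0.         493.33591006 208.50688924]
 [  0.           0.           1.        ]] -0.014779044757308691 [[0.001, -0.986, 0.168, 0.339], [-1.0, -0.002, -0.008, 0.086], [0.009, -0.168, -0.986, 1.337], [0.0, 0.0, 0.0, 1.0]]
level_center [([0.515, 0.516, 0.025], 0.92), ([0.514, 0.336, 0.02], 0.87), ([0.311, 0.352, 0.018], 0.67), ([0.609, -0.259, -0.002], 0.58)]
shelf_mark [([0.571, 0.0, 0.09], 0.9), ([0.608, -0.26, -0.002], 0.51)]
rack [([0.569, -0.032, 0.002], 0.8), ([0.772, -0.16, 0.001], 0.35)]
knob_grip [([0.574, -0.156, 0.132], 0.48)]
foot []
{'clock': 0.6, 'joint_pos': [-1.41, 0.313, 0.046, 1.304, -0.0, 1.431], 'qvel': [0.001, 0.0, 0.002, 0.0, -0.001, -0.001], 'tau': [-0.001, -48.015, 29.866, 0.0, -0.0, -0.0], 'tcp_pos': [0.17, -0.549, 0.231], 'orientation': [0.0, 0.805, -0.593, 0.0], 'wrist_force': [0.598, -0.518, -1.004], 'ft_torque': [0.02, -0.023, 0.06], 'finger_gap': 0.085}
```

View pics/scene0.png

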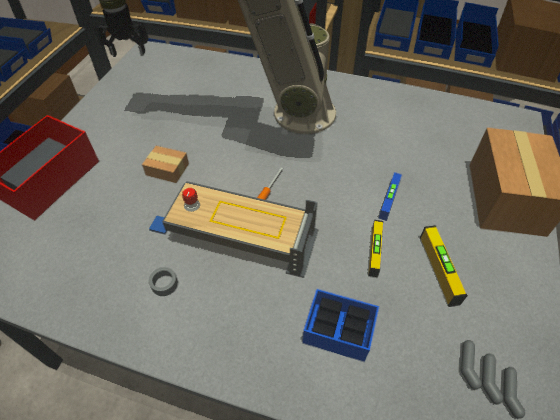

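View pics/top0.png

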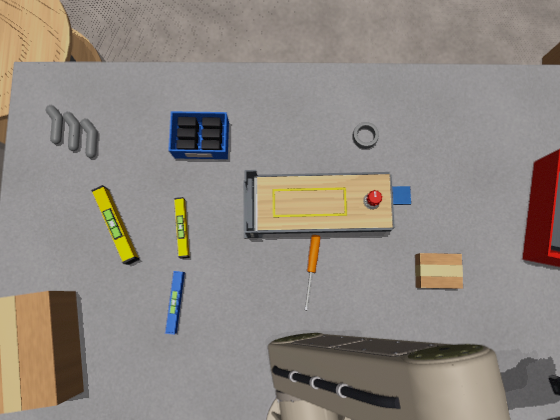

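The scene picture shows the small yellow level at about (377,248) and the top picture at (181,227). The larger yellow one and the blue one are look-alikes. The shelf is centred at top (310,202) and the red knob at (374,198).

Run:
```python
from h import *
for n in ('top','scene'):
    c=snap(n);W=cloud(c);hsv=cv2.cvtColor(c['img'],cv2.COLOR_RGB2HSV)
    X,Y,Z=W[...,0],W[...,1],W[...,2]
    r=(abs(X-.514)<.11)&(abs(Y-.336)<.055)&(Z>.03)&(Z<.06)
    P=W[r][:,:2];(cx,cy),(w,h),a=cv2.minAreaRect((P*1000).astype(np.float32))
    print(n,'level',cx,cy,w,h,a,P.mean(0),np.median(W[r][:,2]))
    U,S,V=np.linalg.svd(P-P.mean(0),full_matrices=False);print(' axis deg',np.degrees(np.arctan2(V[0,1],V[0,0])))
    ye=(hsv[...,0]>22)&(hsv[...,0]<32)&(hsv[...,1]>170)&(abs(X-.57)<.06)&(abs(Y)<.12)&(Z>.06)
    P=W[ye];print(' tape',cv2.minAreaRect((P[:,:2]*1000).astype(np.float32)),np.median(P,0))
    b=(abs(X-.57)<.05)&(Y>-.11)&(Y<.08)&(Z>.06)&(Z<.11);P=W[b];A=np.c_[P[:,:2],np.ones(len(P))];print(' plane',np.linalg.lstsq(A,P[:,2],rcond=None)[0])
    P=W[(abs(X-.57)<.12)&(Y>-.25)&(Y<.1)&(Z>.08)&(Z<.103)];print(' board',cv2.minAreaRect((P[:,:2]*1000).astype(np.float32)))
    rd=((hsv[...,0]<8)|(hsv[...,0]>172))&(hsv[...,1]>120)&(abs(X-.57)<.06)&(abs(Y+.16)<.06)&(Z>.1)
    P=W[rd];print(' knob',P.shape,np.nanmin(P,0),np.nanmax(P,0),np.median(P[P[:,2]>np.nanmax(P[:,2])-.006],0))
```

```text
top level 511.34033203125 339.3353271484375 160.65390014648438 25.382949829101562 6.2158308029174805 [0.51056626 0.33831316] 0.0388023003531589
 axis deg -173.8584835386343
 tape ((569.9288330078125, -1.1518325805664062), (74.37398529052734, 188.04345703125), 1.4827214479446411) [ 0.57198236 -0.00847957  0.08890714]
 plane [ 0.00317294 -0.02500215  0.08676865]
 board ((570.9071655273438, -57.88169860839844), (153.44049072265625, 318.4530944824219), 1.1011488437652588)
 knob (168, 3) [ 0.55438578 -0.17465585  0.11652758] [ 0.58916338 -0.14126889  0.1514676 ] [ 0.56995218 -0.15798592  0.14723594]
scene level 513.3712158203125 340.576904296875 165.4507293701172 24.751556396484375 6.340618133544922 [0.51973661 0.34083949] 0.037940056446524706
 axis deg 6.361826060823068
 tape ((571.273193359375, 1.3100128173828125), (78.10537719726562, 190.47911071777344), 1.2619171142578125) [0.57588375 0.0066731  0.0879972 ]
 plane [ 0.00058472 -0.02319945  0.08768254]
 board ((572.93115234375, -57.69551086425781), (157.92100524902344, 316.5590515136719), 0.8231798410415649)
 knob (183, 3) [ 0.55930865 -0.17249893  0.11330955] [ 0.59413351 -0.13802194  0.15003759] [ 0.57614101 -0.1550575   0.1460286 ]
```

Call:
send_rows --pt "0.033 0.03 0 7.7 0" --pt "0.033 0.03 0 7.7 0" --pt "0.033 0.03 0 7.7 0" --pt "0.033 0.03 0 7.7 0" --pt "0.033 0.03 0 7.7 0" --pt "0.033 0.03 0 7.7 0" --pt "0.033 0.03 0 7.7 0" --pt "0.033 0.03 0 7.7 0" --pt "0.033 0.03 0 7.7 0" --pt "0.033 0.03 0 7.7 0"

```text
clock: 1.7
tcp_pos: [0.5016, -0.2478, 0.2316]
orientation: [0.0, 0.999, 0.04, 0.0]
wrist_force: [0.5, -0.6, -0.6]
finger_gap: 0.0856
```

Call:
send_rows --pt "0.001 0.049 0 7.7 0" --pt "0.001 0.049 0 7.7 0" --pt "0.001 0.049 0 7.7 0" --pt "0.001 0.049 0 7.7 0" --pt "0.001 0.049 0 7.7 0" --pt "0.001 0.049 0 7.7 0" --pt "0.001 0.049 0 7.7 0" --pt "0.001 0.049 0 7.7 0" --pt "0.001 0.049 0 7.7 0" --pt "0.001 0.049 0 7.7 0" --pt "0.001 0.049 0 7.7 0" --pt "0.001 0.049 0 7.7 0"

```text
clock: 2.9
tcp_pos: [0.5121, 0.3409, 0.2315]
orientation: [0.0, 0.663, 0.749, 0.0]
wrist_force: [0.7, -0.3, 0.5]
finger_gap: 0.0856
```

Call:
send_rows --pt "0 0 -0.04 0 0" --pt "0 0 -0.04 0 0" --pt "0 0 -0.04 0 0" --pt "0 0 -0.02 0 0" --pt "0 0 0 0 0"

```text
clock: 3.4
tcp_pos: [0.5097, 0.3376, 0.0875]
orientation: [-0.001, 0.665, 0.747, -0.003]
wrist_force: [-0.8, -0.3, 0.5]
finger_gap: 0.0856
```

```bash
cat >> h.py <<'E'
def st():
    s=monitor.get_state();w,x,y,z=s['orientation']
    yaw=np.degrees(np.arctan2(2*(x*y+w*z),1-2*(y*y+z*z)))
    print('t',round(s['clock'],2),'tcp',np.round(s['tcp_pos'],4),'yaw',round(yaw,2),'q6',round(s['joint_pos'][5],3),'F',np.round(s['wrist_force'],2),'M',np.round(s['ft_torque'],3),'gap',round(s['finger_gap'],4))
    return s
E
python3 - <<'E'
from h import *
st();snap('scene','s1.png')
E
```

```text
t 3.4 tcp [0.5097 0.3376 0.0875] yaw 96.64 q6 0.338 F [-0.81 -0.33  0.54] M [-0.017  0.007 -0.052] gap 0.0856
```

Call:
send_rows --pt "0.002 0 -0.03 0 0" --pt "0 0 -0.03 0 0" --pt "0 0 -0.02 0 0" --pt "0 0 0 0 0" --newtons 40

```text
clock: 3.85
tcp_pos: [0.5137, 0.3383, 0.0105]
orientation: [-0.0, 0.665, 0.747, -0.001]
wrist_force: [0.6, -1.1, -0.3]
finger_gap: 0.0857
```

Run:
```python
from h import *
st();snap('scene','s2.png')
```

```text
t 3.85 tcp [0.5137 0.3383 0.0105] yaw 96.62 q6 0.336 F [ 0.58 -1.05 -0.28] M [0.008 0.065 0.025] gap 0.0857
```

View pics/s2.png

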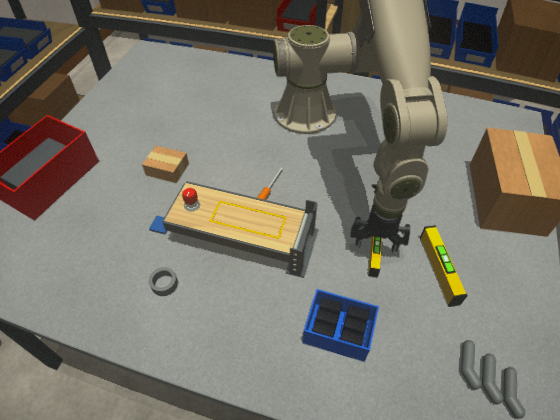

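The fingers straddle the small yellow level at (377,245). Closing now.

Call:
send_rows --pt "0 0 0 0 255" --pt "0 0 0 0 255" --pt "0 0 0 0 255" --pt "0 0 0 0 255" --pt "0 0 0 0 255" --pt "0 0 0 0 255" --pt "0 0 0 0 255" --pt "0 0 0 0 255" --newtons 40

```text
clock: 4.7
tcp_pos: [0.5149, 0.3392, 0.0123]
orientation: [0.0, 0.665, 0.747, 0.001]
wrist_force: [-0.4, -0.2, 6.0]
finger_gap: 0.0234
```

Call:
send_rows --pt "0 0 0.03 0 255" --pt "0 0 0.045 0 255" --pt "0 0 0.045 0 255" --pt "0 0 0.045 0 255" --pt "0 0 0.035 0 255" --pt "0 0 0 0 255"

```text
clock: 5.3
tcp_pos: [0.5168, 0.34, 0.2171]
orientation: [0.002, 0.665, 0.747, 0.004]
wrist_force: [0.1, 0.0, -1.8]
finger_gap: 0.0233
```

Call:
send_rows --pt "0.004 -0.02 0 -7.95 255" --pt "0.004 -0.029 0 -7.95 255" --pt "0.004 -0.029 0 -7.95 255" --pt "0.005 -0.029 0 -7.95 255" --pt "0.005 -0.029 0 -7.95 255" --pt "0.005 -0.029 0 -7.95 255" --pt "0.005 -0.029 0 -7.95 255" --pt "0.005 -0.029 0 -7.95 255" --pt "0.005 -0.029 0 -7.95 255" --pt "0.005 -0.029 0 -7.95 255" --pt "0.005 -0.029 0 -7.95 255" --pt "0.004 -0.029 0 -7.95 255"

```text
clock: 6.5
tcp_pos: [0.5695, -0.0013, 0.2094]
orientation: [-0.0, 1.0, 0.008, -0.001]
wrist_force: [-0.4, -0.7, -2.1]
finger_gap: 0.0233
```

Call:
send_rows --pt "0 0 -0.02 0 255" --pt "0 0 -0.02 0 255" --pt "0 0 -0.02 0 255" --pt "0 0 0 0 255" --pt "0 0 0 0 255"

```text
clock: 7.0
tcp_pos: [0.5693, -0.0001, 0.1502]
orientation: [-0.0, 1.0, 0.011, -0.001]
wrist_force: [0.6, -0.4, -1.7]
finger_gap: 0.0231
```

Run:
```python
from h import *
st();c=snap('scene','s3.png');W=cloud(c);hsv=cv2.cvtColor(c['img'],cv2.COLOR_RGB2HSV)
m=(hsv[...,0]>22)&(hsv[...,0]<32)&(hsv[...,1]>170)&(abs(W[...,0]-.57)<.12)&(abs(W[...,1])<.15)&(W[...,2]>.105)
P=W[m];print(len(P),P.min(0),P.max(0),np.median(P,0))
snap('top','t3.png')
```

```text
t 7.0 tcp [ 5.693e-01 -1.000e-04  1.502e-01] yaw 1.24 q6 1.408 F [ 0.59 -0.45 -1.71] M [-0.062 -0.04  -0.008] gap 0.0231
413 [ 0.55720953 -0.07110542  0.13836933] [0.58571713 0.0857606  0.17863933] [0.57920196 0.03925382 0.17409422]
```

View pics/s3.png

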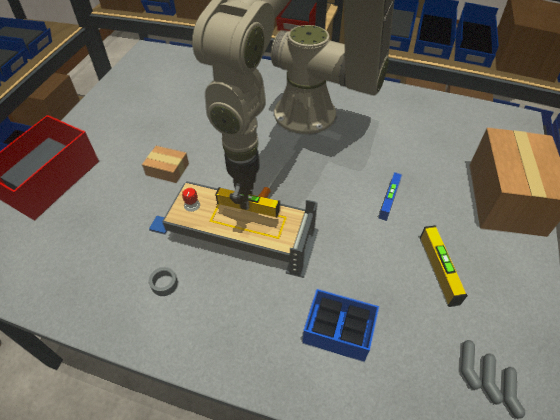

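The level hangs square over the outline (scene 247,203), about 6 mm to +y of its middle. Lowering with that correction.

Call:
send_rows --pt "0.001 -0.003 -0.02 0 255" --pt "0.001 -0.003 -0.02 0 255" --pt "0 0 -0.005 0 255" --pt "0 0 -0.002 0 255" --pt "0 0 0 0 255"

```text
clock: 7.6
tcp_pos: [0.5729, -0.0061, 0.1052]
orientation: [0.0, 1.0, 0.011, 0.001]
wrist_force: [0.5, 0.5, -1.4]
finger_gap: 0.0237
```

Call:
send_rows --pt "0 0 -0.002 0 255" --pt "0 0 -0.001 0 255" --pt "0 0 0 0 255"

```text
clock: 7.9
tcp_pos: [0.5731, -0.0062, 0.1022]
orientation: [0.0, 1.0, 0.011, 0.001]
wrist_force: [0.6, 0.6, 1.4]
finger_gap: 0.0229
```

Call:
send_rows --pt "0 0 -0.001 0 255" --pt "0 0 -0.001 0 255" --pt "0 0 0 0 255"

```text
clock: 8.2
tcp_pos: [0.573, -0.0063, 0.0997]
orientation: [0.0, 1.0, 0.011, 0.001]
wrist_force: [1.6, 0.4, 1.5]
finger_gap: 0.0236
```

Call:
send_rows --pt "0 0 -0.001 0 255" --pt "0 0 -0.001 0 255" --pt "0 0 0 0 255"

```text
clock: 8.5
tcp_pos: [0.573, -0.0061, 0.0986]
orientation: [0.0, 1.0, 0.011, 0.001]
wrist_force: [-0.7, 2.0, 8.6]
finger_gap: 0.0232
```

```bash
cat >> h.py <<'E'
def tilt(c):
    W=cloud(c);X,Y,Z=W[...,0],W[...,1],W[...,2]
    b=(abs(X-.57)<.06)&(Y>-.19)&(Y<.11)&(Z>.07)&(Z<.1);
    hsv=cv2.cvtColor(c['img'],cv2.COLOR_RGB2HSV)
    b&=(hsv[...,0]>8)&(hsv[...,0]<24)&(hsv[...,1]>60)&(hsv[...,2]>130)
    P=W[b]
    for _ in range(4):
        A=np.c_[P[:,:2]-[.572,-.03],np.ones(len(P))];k=np.linalg.lstsq(A,P[:,2],rcond=None)[0];r=P[:,2]-A@k
        P=P[abs(r)<.003]
    print('plane',len(P),np.round(k,4));return k
E
python3 - <<'E'
from h import *
st();tilt(snap('scene','s4.png'));tilt(snap('top','t4.png'))
E
```

```text
t 8.5 tcp [ 0.573  -0.0061  0.0986] yaw 1.24 q6 1.398 F [-0.65  2.01  8.58] M [-0.014  0.206 -0.031] gap 0.0232
plane 2116 [-0.0028 -0.0089  0.0863]
plane 1313 [ 0.0017 -0.0109  0.0871]
```

View pics/s4.png

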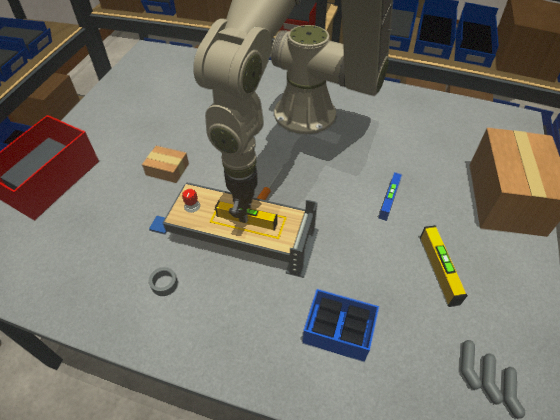

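Call:
send_rows --pt "0 0 -0.001 0 255" --pt "0 0 -0.001 0 255" --pt "0 0 0 0 255" --pt "0 0 0 0 255"

```text
clock: 9.0
tcp_pos: [0.573, -0.0062, 0.0985]
orientation: [0.0, 1.0, 0.011, 0.002]
wrist_force: [-4.7, 2.4, 20.4]
finger_gap: 0.0235
```

Run:
```python
from h import *
st();tilt(snap('scene','s5.png'));tilt(snap('top','t5.png'))
```

```text
t 9.0 tcp [ 0.573  -0.0062  0.0985] yaw 1.25 q6 1.398 F [-4.67  2.36 20.43] M [ 0.055  1.225 -0.034] gap 0.0235
plane 2140 [-0.0009 -0.0085  0.0862]
plane 1256 [-0.0035 -0.0096  0.087 ]
```

The foot is on its pad: 20 N and no further travel, tilt about +0.009 rad. Easing off and releasing.

Call:
send_rows --pt "0 0 0.002 0 255" --pt "0 0 0.002 0 255" --pt "0 0 0 0 0" --pt "0 0 0 0 0" --pt "0 0 0 0 0" --pt "0 0 0 0 0" --pt "0 0 0 0 0" --pt "0 0 0.03 0 0" --pt "0 0 0.04 0 0" --pt "0 0 0.05 0 0"

```text
clock: 10.1
tcp_pos: [0.5709, -0.006, 0.2187]
orientation: [-0.0, 1.0, 0.011, -0.002]
wrist_force: [0.5, 0.3, 0.3]
finger_gap: 0.0857
```

Call:
send_rows --pt "0 -0.05 0.02 0 0" --pt "0 -0.05 0 0 0" --pt "0 -0.05 0 0 0"

```text
clock: 10.4
tcp_pos: [0.573, -0.1539, 0.2394]
orientation: [0.001, 1.0, 0.012, 0.001]
wrist_force: [-0.1, 0.3, -1.1]
finger_gap: 0.0853
```

Run:
```python
from h import *
st()
for n in ('scene','top'):
    c=snap(n,n+'6.png');tilt(c);W=cloud(c);X,Y,Z=W[...,0],W[...,1],W[...,2];hsv=cv2.cvtColor(c['img'],cv2.COLOR_RGB2HSV)
    m=(abs(X-.57)<.06)&(abs(Y)<.12)&(Z>.11)&(Z<.14);print(n,'level',cv2.minAreaRect((W[m][:,:2]*1000).astype(np.float32)),np.median(W[m],0))
    print([(np.round(d['xyz'],3).tolist(),round(d['conf'],2)) for d in eyes.tip_of('knob_grip',n)])
    rd=((hsv[...,0]<8)|(hsv[...,0]>172))&(hsv[...,1]>120)&(abs(X-.57)<.06)&(abs(Y+.16)<.06)&(Z>.1)
    P=W[rd];print(' knob',P.shape,np.nanmin(P,0) if len(P) else 0,np.nanmax(P,0) if len(P) else 0)
    v=cv2.resize(c['img'][150:260,140:340] if n=='scene' else c['img'][150:250,240:420],None,fx=4,fy=4,interpolation=cv2.INTER_CUBIC)
    cv2.imwrite('pics/z6%s.png'%n,v[:,:,::-1])
```

```text
t 10.4 tcp [ 0.573  -0.1539  0.2394] yaw 1.34 q6 1.15 F [-0.1   0.26 -1.12] M [-0.035 -0.057  0.029] gap 0.0853
plane 2282 [-0.     -0.0238  0.0887]
scene level ((574.0582885742188, 0.553955078125), (28.100378036499023, 160.7594451904297), 1.5077362060546875) [0.57979668 0.00264132 0.12511008]
[([0.573, -0.156, 0.13], 0.66)]
 knob (187, 3) [ 0.55848142 -0.17113428  0.11778648] [ 0.59515997 -0.13820578  0.14867464]
plane 2547 [ 0.0008 -0.0242  0.0894]
top level ((571.7789306640625, -2.5562896728515625), (25.96941566467285, 159.93966674804688), 0.9262999296188354) [ 5.69787285e-01 -4.82344956e-04  1.26994161e-01]
[([0.575, -0.004, 0.11], 0.27)]
 knob (158, 3) [ 0.55351816 -0.17473956  0.11674403] [ 0.5901471  -0.13969457  0.15237223]
```

View pics/z6scene.png

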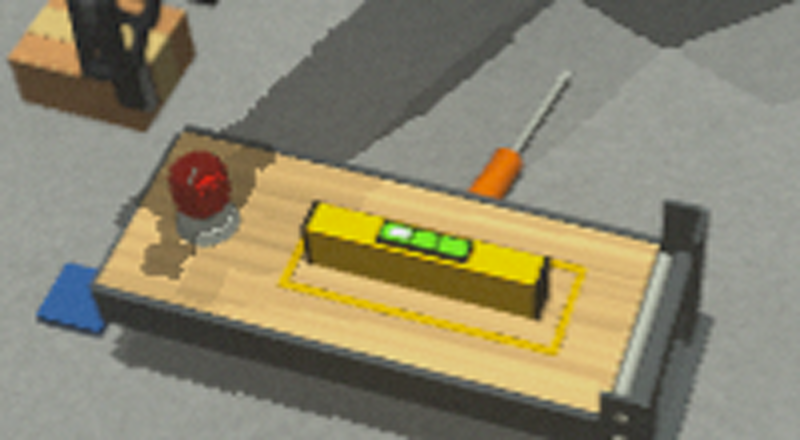

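View pics/z6top.png

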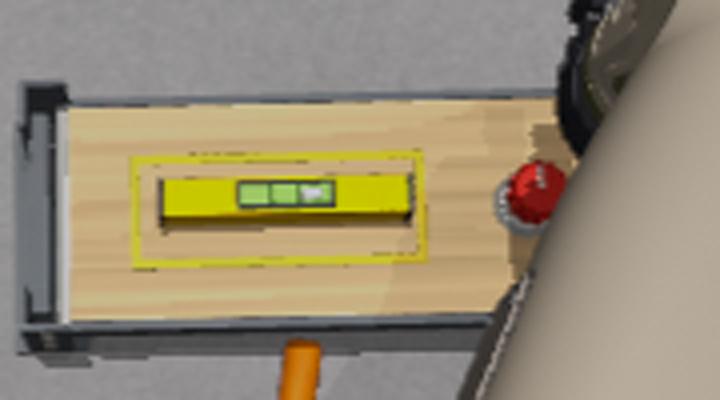

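The level lies inside the outline (scene crop: level 305–550, outline 285–585), with the bubble at the knob end as expected. Next, down to the knob.

Call:
send_rows --pt "0.001 -0.003 -0.04 0 0" --pt "0 0 -0.04 0 0" --pt "0 0 -0.03 0 0" --pt "0 0 -0.017 0 0" --pt "0 0 0 0 0" --newtons 40

```text
clock: 11.1
tcp_pos: [0.5711, -0.153, 0.1078]
orientation: [-0.001, 1.0, 0.012, -0.003]
wrist_force: [0.3, -0.3, 0.2]
finger_gap: 0.0851
```

Run:
```python
from h import *
st();c=snap('scene','s7.png')
v=cv2.resize(c['img'][130:260,120:340],None,fx=3.6,fy=3.6,interpolation=cv2.INTER_CUBIC);cv2.imwrite('pics/z7.png',v[:,:,::-1])
```

```text
t 11.1 tcp [ 0.5711 -0.153   0.1078] yaw 1.36 q6 1.15 F [ 0.34 -0.31  0.25] M [-0.043  0.029  0.03 ] gap 0.0851
```

View pics/z7.png

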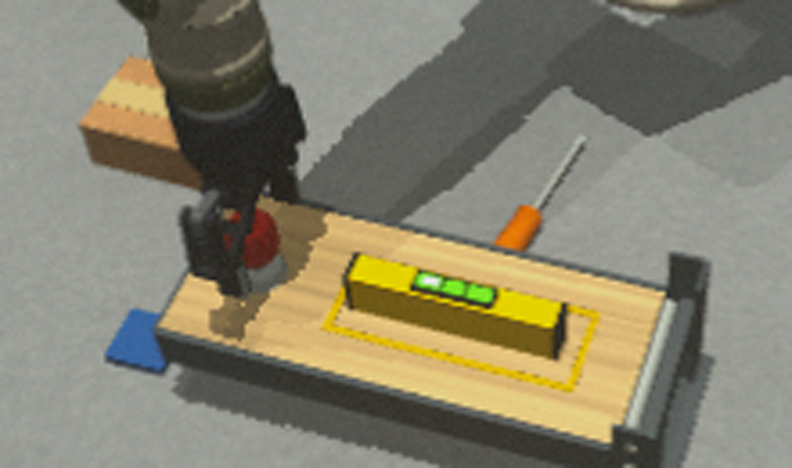

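Call:
send_rows --pt "0 0 0 0 0" --pt "0 0 0 0 0"

```text
clock: 11.35
tcp_pos: [0.5745, -0.1555, 0.1126]
orientation: [0.001, 1.0, 0.011, 0.001]
wrist_force: [0.8, -0.5, 0.0]
finger_gap: 0.0852
```

Call:
send_rows --pt "0 -0.0025 0 0 0" --pt "0 0 0 0 255" --pt "0 0 0 0 255" --pt "0 0 0 0 255" --pt "0 0 0 0 255" --pt "0 0 0 0 255" --pt "0 0 0 0 255" --pt "0 0 0 0 255" --pt "0 0 0 0 255" --newtons 40

```text
clock: 12.25
tcp_pos: [0.5737, -0.1583, 0.1111]
orientation: [0.0, 1.0, 0.011, 0.0]
wrist_force: [1.3, -0.9, 1.5]
finger_gap: 0.0339
```

Run:
```python
from h import *
st();c=snap('scene','s8.png')
v=cv2.resize(c['img'][130:260,120:340],None,fx=3.6,fy=3.6,interpolation=cv2.INTER_CUBIC);cv2.imwrite('pics/z8.png',v[:,:,::-1])
```

```text
t 12.25 tcp [ 0.5737 -0.1583  0.1111] yaw 1.23 q6 1.145 F [ 1.35 -0.93  1.47] M [ 0.034 -0.222 -0.068] gap 0.0339
```

View pics/z8.png

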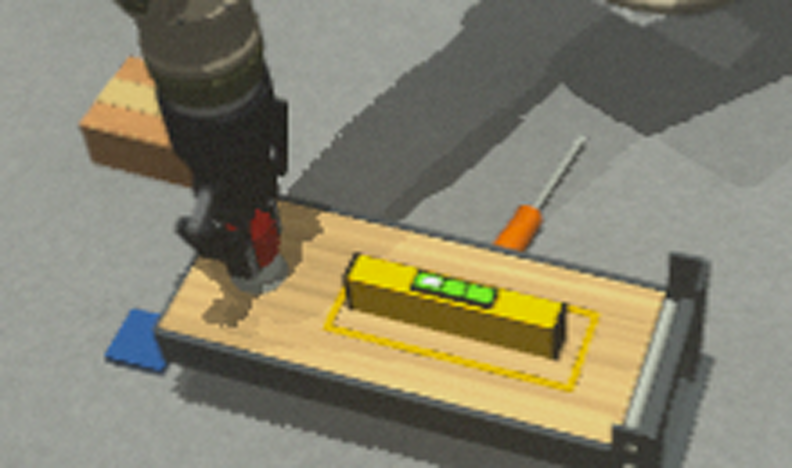

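Call:
send_rows --pt "0 0 -0.002 0 255" --pt "0 0 -0.002 0 255" --pt "0 0 -0.002 0 255" --pt "0 0 0 0 255"

```text
clock: 12.7
tcp_pos: [0.5737, -0.1587, 0.105]
orientation: [0.0, 1.0, 0.011, 0.0]
wrist_force: [1.2, -2.6, 4.6]
finger_gap: 0.0338
```

Call:
send_rows --pt "0 0 -0.002 0 255" --pt "0 0 -0.002 0 255" --pt "0 0 0 0 255" --pt "0 0 0 0 255"

```text
clock: 13.1
tcp_pos: [0.5738, -0.1588, 0.1019]
orientation: [0.001, 1.0, 0.011, 0.001]
wrist_force: [0.0, -2.8, 7.7]
finger_gap: 0.0338
```

```bash
cat >> h.py <<'E'
def look(tag):
    st();c=snap('scene');tilt(c)
    v=cv2.resize(c['img'][130:260,120:340],None,fx=3.6,fy=3.6,interpolation=cv2.INTER_CUBIC);cv2.imwrite('pics/z%s.png'%tag,v[:,:,::-1])
    v=cv2.resize(c['img'][195:225,215:285],None,fx=11,fy=11,interpolation=cv2.INTER_CUBIC);cv2.imwrite('pics/v%s.png'%tag,v[:,:,::-1])
E
python3 -c "from h import *;look('9')"
```

```text
t 13.1 tcp [ 0.5738 -0.1588  0.1019] yaw 1.22 q6 1.145 F [ 0.01 -2.83  7.68] M [-0.374  0.102 -0.003] gap 0.0338
plane 2173 [-0.0015 -0.0087  0.0862]
```

View pics/z9.png

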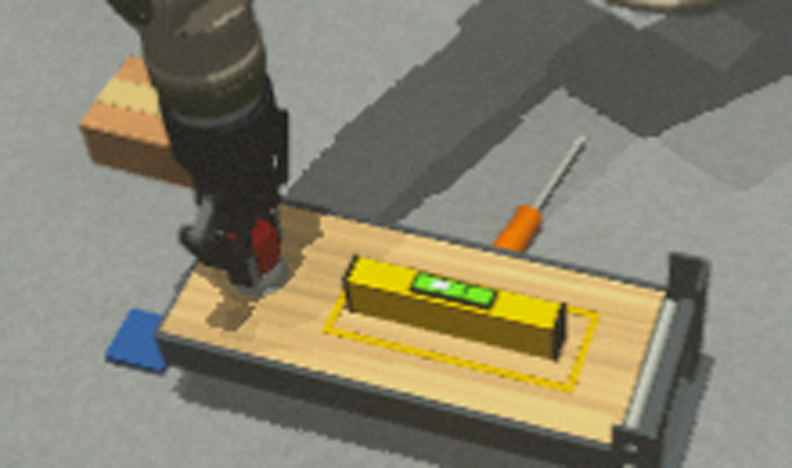

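View pics/v9.png

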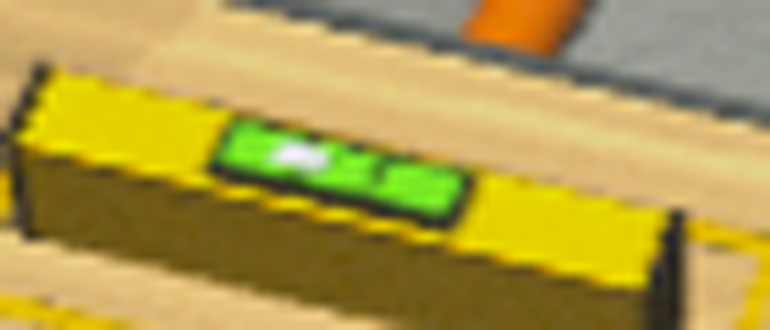

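With the foot on the pad again, the tilt is about +0.009 and the bubble sits toward the knob end. Turning anticlockwise while following down.

Call:
send_rows --pt "0 0 -0.0005 5 255" --pt "0 0 -0.0005 5 255" --pt "0 0 -0.0005 5 255" --pt "0 0 -0.0005 5 255" --pt "0 0 -0.0005 5 255" --pt "0 0 0 5 255" --pt "0 0 0 5 255" --pt "0 0 0 5 255" --pt "0 0 0 0 255" --pt "0 0 0 0 255"

```text
clock: 14.15
tcp_pos: [0.5731, -0.1593, 0.0993]
orientation: [0.001, 0.936, 0.352, -0.0]
wrist_force: [-0.4, -4.2, 8.0]
finger_gap: 0.0339
```

Call:
send_rows --pt "0 0 0 0 255" --pt "0 0 0 0 255" --pt "0 0 0 0 255" --pt "0 0 0 0 255" --pt "0 0 0 0 255" --pt "0 0 0 0 255" --pt "0 0 0 0 255" --pt "0 0 0 0 255" --pt "0 0 0 0 255" --pt "0 0 0 0 255" --pt "0 0 0 0 255" --pt "0 0 0 0 255"

```text
clock: 15.35
tcp_pos: [0.5731, -0.1593, 0.0993]
orientation: [0.001, 0.936, 0.352, -0.0]
wrist_force: [-1.7, -3.8, 9.1]
finger_gap: 0.0338
```

```bash
python3 -c "from h import *;look('10')"
```

```text
t 15.35 tcp [ 0.5731 -0.1593  0.0993] yaw 41.2 q6 0.447 F [-1.66 -3.81  9.05] M [-0.87   0.557  0.104] gap 0.0338
plane 2086 [-0.0016 -0.0004  0.085 ]
```

View pics/v10.png

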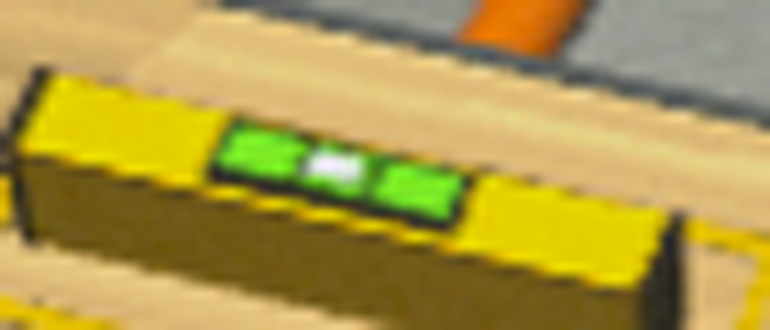

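View pics/z10.png

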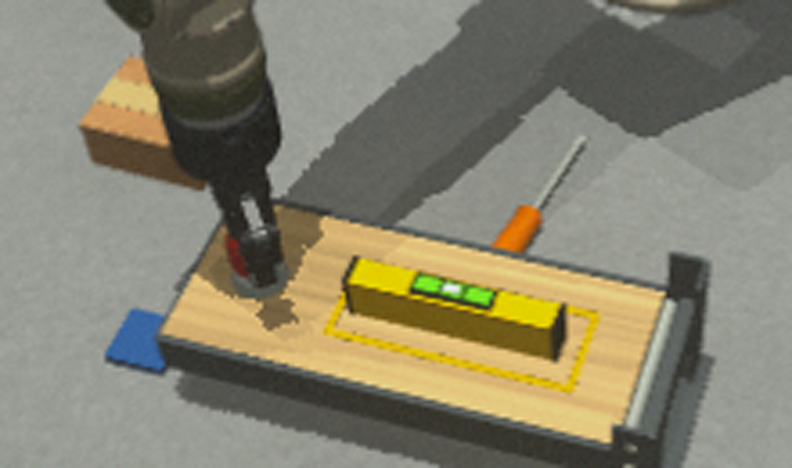

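Bubble now lies between the lines: bubble at about x=335, lines at about 302 and 375 in the crop. Measuring it more finely.

Call:
send_rows --pt "0 0 0 0 255" --pt "0 0 0 0 255" --pt "0 0 0 0 255" --pt "0 0 0 0 255" --pt "0 0 0 0 255"

```text
clock: 15.9
tcp_pos: [0.5731, -0.1593, 0.0993]
orientation: [0.001, 0.936, 0.352, -0.0]
wrist_force: [-1.2, -4.1, 8.5]
finger_gap: 0.0338
```

```bash
cat >> h.py <<'E'
def bubble(n):
    c=snap(n);I=c['img'].astype(float);W=cloud(c);X,Y,Z=W[...,0],W[...,1],W[...,2]
    reg=(abs(X-.573)<.03)&(abs(Y)<.1)&(Z>.105)&(Z<.14)
    h=cv2.cvtColor(c['img'],cv2.COLOR_RGB2HSV)
    # intersect rays with z=level-top plane for clean xy
    q=rays(c);T=np.array(c['pose']);D=np.dstack([q,np.ones(q.shape[:2])])@T[:3,:3].T;s=(.1245-T[2,3])/D[...,2];yy=T[1,3]+s*D[...,1]
    gr=reg&(h[...,0]>38)&(h[...,0]<75)&(h[...,1]>80);
    k=cv2.morphologyEx(gr.astype(np.uint8),cv2.MORPH_CLOSE,np.ones((5,5)))>0
    wh=k&(I[...,0]>130)
    yg=yy[k]; w=np.clip(I[...,0]-90,0,None)*k*(I[...,2]>60)
    top=reg&(Z>.115)
    print(n,'level y',yy[reg].min(),yy[reg].max(),'vial y',yg.min(),yg.max(),(yg.min()+yg.max())/2,'bubble',(w*yy).sum()/w.sum(),yy[wh].min() if wh.any() else 0,yy[wh].max() if wh.any() else 0)
    r=int(np.median(np.where(k)[0]));cc=np.where(k)[1]
    # profile along y: mean RGB in bins
    b=np.arange(yg.min(),yg.max()+.002,.002)
    for lo in b[:-1]:
        m=k&(yy>=lo)&(yy<lo+.002)
        if m.any():print(round(lo+.001,4),I[m].mean(0).round().astype(int).tolist())
E
python3 -c "
from h import *
st();bubble('scene');bubble('top')"
```

```text
t 15.9 tcp [ 0.5731 -0.1593  0.0993] yaw 41.2 q6 0.447 F [-1.23 -4.15  8.5 ] M [-0.836  0.546  0.105] gap 0.0338
scene level y -0.08061478104773295 0.08384320935834122 vial y -0.031028219577512672 0.027127934051518476 -0.001950142762997098 bubble -0.003269941507150977 -0.008991650747606661 0.0030531373855094968
-0.03 [86, 131, 36]
-0.028 [98, 173, 37]
-0.026 [121, 232, 38]
-0.024 [108, 203, 35]
-0.022 [109, 209, 34]
-0.02 [112, 218, 32]
-0.018 [115, 218, 36]
-0.016 [104, 187, 35]
-0.014 [83, 150, 35]
-0.012 [88, 156, 38]
-0.01 [96, 137, 67]
-0.008 [163, 202, 146]
-0.006 [141, 177, 114]
-0.004 [129, 169, 99]
-0.002 [190, 223, 176]
-0.0 [160, 199, 138]
0.002 [147, 204, 114]
0.004 [102, 171, 54]
0.006 [79, 136, 36]
0.008 [78, 125, 34]
0.01 [102, 190, 36]
0.012 [112, 213, 34]
0.014 [118, 226, 38]
0.016 [114, 214, 38]
0.018 [104, 188, 36]
0.02 [100, 182, 35]
0.022 [121, 231, 36]
0.024 [102, 194, 32]
0.026 [89, 166, 38]
0.028 [60, 90, 34]
top level y -0.08326030994222348 0.07721725877234828 vial y -0.033095561984127386 0.024658154845107874 -0.004218703569509756 bubble -0.00446092809604721 -0.03058603363227262 0.02215471732710171
-0.0321 [90, 116, 69]
-0.0301 [138, 183, 87]
-0.0281 [149, 196, 94]
-0.0261 [148, 194, 93]
-0.0221 [146, 191, 92]
-0.0201 [149, 194, 94]
-0.0181 [149, 194, 94]
-0.0161 [135, 179, 85]
-0.0121 [98, 124, 77]
-0.0101 [155, 177, 131]
-0.0081 [174, 193, 155]
-0.0061 [174, 194, 156]
-0.0021 [175, 194, 156]
-0.0001 [168, 191, 147]
0.0019 [128, 166, 85]
0.0039 [79, 109, 53]
0.0079 [122, 158, 81]
0.0099 [130, 168, 84]
0.0119 [127, 164, 83]
0.0139 [131, 167, 86]
0.0179 [134, 171, 89]
0.0199 [134, 171, 88]
0.0219 [126, 162, 83]
0.0239 [92, 114, 62]
```

Both cameras put the bubble about 1 mm toward the knob end, which is inside the lines. One small trim turn.

Call:
send_rows --pt "0 0 -0.0003 3 255" --pt "0 0 0 3 255" --pt "0 0 0 0 255" --pt "0 0 0 0 255" --pt "0 0 0 0 255" --pt "0 0 0 0 255" --pt "0 0 0 0 255" --pt "0 0 0 0 255" --pt "0 0 0 0 255" --pt "0 0 0 0 255" --pt "0 0 0 0 255" --pt "0 0 0 0 255"

```text
clock: 17.2
tcp_pos: [0.573, -0.1594, 0.099]
orientation: [0.001, 0.916, 0.4, -0.001]
wrist_force: [-1.4, -4.6, 8.6]
finger_gap: 0.0342
```

Call:
send_rows --pt "0 0 0 0 255" --pt "0 0 0 0 255" --pt "0 0 0 0 255" --pt "0 0 0 0 255" --pt "0 0 0 0 255" --pt "0 0 0 0 255" --pt "0 0 0 0 255" --pt "0 0 0 0 255" --pt "0 0 0 0 255" --pt "0 0 0 0 255"

```text
clock: 18.2
tcp_pos: [0.5731, -0.1594, 0.099]
orientation: [0.001, 0.916, 0.4, -0.001]
wrist_force: [-2.0, -5.0, 7.6]
finger_gap: 0.0339
```

```bash
python3 -c "
from h import *
look('11');bubble('scene');bubble('top');snap('scene','s11.png')" | grep -v '\['; python3 -c "
from h import *
st();snap('top','t11.png')"
```

```text
scene level y -0.08061478104773295 0.0847936489337322 vial y -0.031028219577512672 0.027127934051518476 -0.001950142762997098 bubble -0.0024580806629483283 -0.008991650747606661 0.0030531373855094968
top level y -0.08326030994222348 0.07721725877234828 vial y -0.033095561984127386 0.024658154845107874 -0.004218703569509756 bubble -0.004416274589681711 -0.03058603363227262 0.02215471732710171
t 18.4 tcp [ 0.5731 -0.1594  0.099 ] yaw 47.19 q6 0.342 F [-2.12 -4.86  8.18] M [-0.873  0.572 -0.008] gap 0.0339
```

View pics/v11.png

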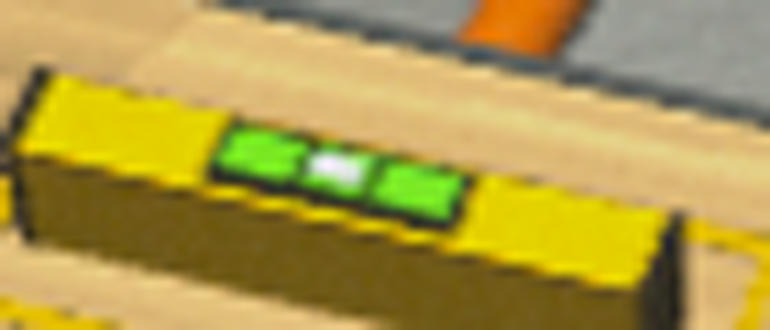

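View pics/s11.png

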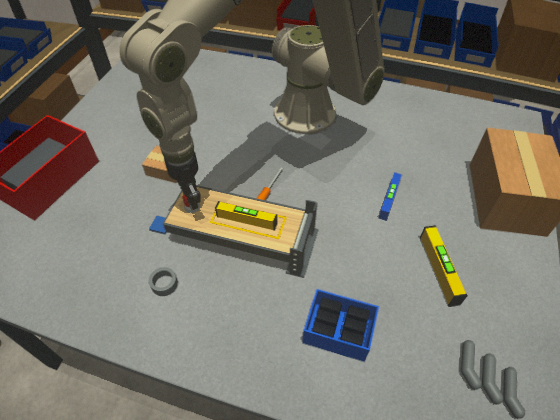

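The bubble is centred (x≈337 in the crop, between lines at 302 and 375), the knob is held with about 8 N down, and nothing else has moved. Handing in.

```bash
python3 -c "
from workcell import ticket
print(ticket.hand_in())"
```

```text
the job is handed in; nothing more can be done
None
```

I handed the job in at about 18 s with the arm still gripping and pressing the knob. The bubble is centred within my measuring error.

- **Placing and pressing:** I laid the small yellow level lengthwise inside the taped outline and pressed it to about 20 N. It stopped moving at a tilt of about +0.009 rad, so I took the foot to be on the pad. The foot itself was never visible to the cameras. I then released the level.
- **Levelling:** I gripped the knob and pushed it down, which brought the same tilt back. I then turned it 46° (about 0.8 rad) anticlockwise, following it down.

**Last checks:**
- **Bubble:** it sits between the two lines. The scene camera put it about 0.5 mm from the vial's middle. My top-camera bubble value was unreliable because the mask took in green pixels, so I relied on the scene picture.
- **Tilt:** the board measured about −0.0004 rad just before the last 6° trim turn. I did not use a tilt reading after it.
- **Press:** about 8 N downward, which puts the knob roughly 4 to 5 mm into its spring. A steady sideways force of about 5 N remained on the wrist.
- **Other things:** in the last scene picture the bin, tape roll, screwdriver, spare pad and the part of the carton not hidden by the arm were where they started. The pad under the foot could not be seen.

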